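# Move the water-test reagents to the new rack in reverse order

### The job

Move the four reagent bottles from the black rack into the white rack in reverse order, one to a pocket: the bottle that starts nearest the black rack's red end goes into the pocket farthest from the white rack's red end, and so on, so that the one farthest from red ends up next to red. Leave every bottle standing upright and released, tip none over on the way, and do not disturb the breeder box, the airstone or the amber jar.

Things in the scene. Friction and masses are not known exactly. Their poses are not given: they have to be found in the camera images.
- old_rack: Black plastic rack full at the start: four open pockets in a row, 256 x 66 mm, fixed; walls 4 mm thick, 18 mm high; floor 5 mm thick; a red block (16 mm long, 26 mm high) on one outer end. Origin: centre of the row, on the table; x along the row away from the red end, y across. Pocket centres at x = -94.5, -31.5, 31.5, 94.5 mm, y = 0; each 59 x 58 mm inside. May point any way.
- new_rack: White metal rack, empty at the start: four open pockets in a row, 256 x 66 mm, fixed; walls 4 mm thick, 18 mm high; floor 5 mm thick; a red block (16 mm long, 26 mm high) on one outer end. Origin: centre of the row, on the table; x along the row away from the red end, y across. Pocket centres at x = -94.5, -31.5, 31.5, 94.5 mm, y = 0; each 59 x 58 mm inside. May point any way.
- yellow_bottle: Loose white reagent bottle with a yellow cap and a yellow band round its foot: round, 32 mm diameter, straight-sided to 54 mm, then a shoulder and a 23 mm wide cap, 80 mm tall in all; about 60 g. Origin: centre of its underside; z up along the bottle. Starts upright on the yellow pad.
- blue_bottle: Loose white reagent bottle with a blue cap and a blue band round its foot: round, 32 mm diameter, straight-sided to 54 mm, then a shoulder and a 23 mm wide cap, 80 mm tall in all; about 60 g. Origin: centre of its underside; z up along the bottle. Starts upright on the blue pad.
- green_bottle: Loose white reagent bottle with a green cap and a green band round its foot: round, 32 mm diameter, straight-sided to 54 mm, then a shoulder and a 23 mm wide cap, 80 mm tall in all; about 60 g. Origin: centre of its underside; z up along the bottle. Starts upright on the green pad.
- orange_bottle: Loose white reagent bottle with a orange cap and a orange band round its foot: round, 32 mm diameter, straight-sided to 54 mm, then a shoulder and a 23 mm wide cap, 80 mm tall in all; about 60 g. Origin: centre of its underside; z up along the bottle. Starts upright on the orange pad.
- yellow_pad: Flat yellow pad, 52 x 52 x 3 mm, fixed on the floor of one pocket of the black rack; it marks where the yellow bottle stood at the start. Origin: centre of its underside, 5 mm above the table; axes as the black rack's.
- blue_pad: Flat blue pad, 52 x 52 x 3 mm, fixed on the floor of one pocket of the black rack; it marks where the blue bottle stood at the start. Origin: centre of its underside, 5 mm above the table; axes as the black rack's.
- green_pad: Flat green pad, 52 x 52 x 3 mm, fixed on the floor of one pocket of the black rack; it marks where the green bottle stood at the start. Origin: centre of its underside, 5 mm above the table; axes as the black rack's.
- orange_pad: Flat orange pad, 52 x 52 x 3 mm, fixed on the floor of one pocket of the black rack; it marks where the orange bottle stood at the start. Origin: centre of its underside, 5 mm above the table; axes as the black rack's.
- breeder_box: Bystander: clear open breeder box, 100 x 160 mm, 90 mm tall, loose. Origin: centre of its underside.
- airstone: Bystander: small black cylindrical airstone, 38 mm diameter, 42 mm tall with its nipple, loose. Origin: centre of its underside.
- amber_jar: Bystander: amber glass jar with black lid, 72 mm diameter, about 100 mm tall, loose. Origin: centre of its underside.

How it is judged:
By the outcome, as a careful person would: the job done as asked, in the order asked, and still so for the second after the job is handed in, with the robot touching nothing.
It also fails if it takes over 115 s, if anything falls off the work surface, if the arm or the gripper's body presses on something with over 40 N, if the wrist force passes 120 N, or if a joint passes its speed limit or range.

### The arm

A 6-joint arm with a two-finger parallel gripper is mounted at the origin on the work surface. World frame = base frame: x ahead of the robot, y to its left, z up, the work surface at z = 0. Lengths are in m, angles in rad, forces in N, time in s.
With the tool pointing down it reaches from about 0.375 to 0.975 m from the base axis. Payload 3.8 kg.
Tool frame: the origin (TCP) lies at the very end of the fingers, on their centre line; the grasp point (between the pads) lies 19 mm behind it; z points along the fingers, y is the line along which they close (so a half turn about z gives the same grasp; the last joint's range is limited). The gripper opens to 85 mm and grips with 20 to 120 N. Pads are 22 mm wide; open, the fingers measure 114 mm over their backs; the gripper's body (76 mm by 85 mm) begins 54 mm behind the grasp point. The pads swing forward as they close: fully open they stand 13 mm farther back than shut.
Start: joints at [-1.238, 0.264, 1.604, -0, 1.274, -0.037], TCP at [0.244, -0.629, 0.231] pointing down, gripper open.
Joint ranges: [-2.63, 2.63], [-0.94, 2.18], [0.31, 2.57], [-1.31, 4.45], [0, 2.66], [-2.55, 2.55]. Speed limits (rad/s): [2.57, 2.57, 3.14, 3.14, 3.14, 3.14].

### API

Orientations are given as a rotation vector (axis times angle).
In Python, from workcell import bot gives the robot as it stands.
- The arm moves only by the shell command python3 -m creep 'ROWS' [FORCE]. ROWS is JSON, a list of rows, each a list of 5 numbers: the shift along the tool's x, y, z in units of 0.05 m (1.0 is 0.05 m), then the turn about the tool's z in units of 0.1 rad (1.0 is 0.1 rad), then the opening, from 0 (shut) to 1 (fully open). In form: [[tx, ty, tz, spin, hand], ...]. A call has 1 to 20 rows; each row shifts and turns the commanded pose from where the row before left it, along the tool's axes as they then stand; what a row does not reach is not made up. A row lasts 1/8 s, in which the tool goes at most 62.5 mm and 10.7 degrees, less where a joint would pass 70% of its speed; a pose out of reach is approached as far as the arm can. A call with a number of a shift or a turn outside -1 to 1 is refused whole. A call with a gripper value outside its range is refused whole. The fingers move at their own pace and stop on an object; FORCE is the grip in N (left out, the last holds). Time passes only in rows, so rows that do not move let the fingers close. It gives the time, the measured TCP pose, the force, the opening and the grip force at its end, in the units of the state.
- bot.read_state(): the state, without advancing time (a new reading comes with each control period).
- bot.read_camera(name): name is "scene" or "top" or "wrist"; returns a dict with "pixels" (480x640x3 uint8, red, green, blue), "vfov" (degrees; the focal length in pixels is half the picture's height over the tangent of half this angle, whatever the lens; pixels are square), "cx", "cy" (the principal point, pixels), "world_to_cam" (4x4, takes a point from world to camera coordinates). Camera axes: x right, y down, z forward; pixel columns grow to the right and rows downward; lengths in m; the calibration is good to about 2 mm. A picture is of the moment at which its call begins. There is no depth.
- bot.finish_job(): hands the job in; it is judged then, once.
Trained networks look in a picture, given as the dict that the camera call returned (one of the last four; its "shot" number tells which), for a name from the list of things; names that differ only in an ending like _2 or _b are one class to them, and where a whole thing is asked for, a point or a joint stands for the part that bears it (a point fixed in the world has none). Each returns a list of dicts, best first, with "score" (0 to 1); they miss things now and then, are a little off and sometimes report something else, mostly with a low value. They report only what shows in the picture. A call takes as long as a camera call.
- bot.look_for(target, picture): "bbox" ([left, top, right, bottom] in pixels, round what is visible of it).
- bot.regions_of(target, picture): "mask" (480x640 bool, what is visible of it) and "bbox" ([left, top, right, bottom] in pixels, round what is visible of it).
The state is a dict: "time": time; "q": joint angles; "joint_vel": joint speeds; "joint_torque": joint torques, N m; "tool_pos": TCP position; "tcp_rot": TCP orientation; "wrist_force": force on the tool from outside, world axes, zero at the start; "torque": the same for the moment, N m; "width": opening from 0.0 (shut) to 1.0 (fully open); "grip_force": force on a finger pad.
Only numpy, scipy, OpenCV 4.12 (cv2) and the standard library are available. Lean on these libraries where they do the work, as an engineer would, in place of code of your own. Each camera call takes 0.05 s, during which the arm holds its last target. There are 200 camera calls.

## Working session

There is one attempt and no reset: what is moved stays moved. The work goes in short steps, Python scripts to look and compute and a shell command to move; the robot and the scene stay as the last step left them, time stands still between calls to the robot, and variables do not carry over. Pictures are saved under pics/ and viewed, at most 14 in all, crops included, and the job is handed in when it is done.

```bash
ls; mkdir -p pics
python3 - <<'E'
from workcell import bot
import cv2
print(bot.read_state())
for n in ["scene","top","wrist"]:
    p=bot.read_camera(n); cv2.imwrite(f"pics/a_{n}.png",p["pixels"][:,:,::-1]); print(n,p["vfov"],p["cx"],p["cy"],p["world_to_cam"].tolist())
E
```

```text
pics
{'time': 0.0, 'q': array([-1.23793347e+00,  2.64739828e-01,  1.60538487e+00, -8.38712425e-06,
        1.27370803e+00, -3.68681652e-02]), 'joint_vel': array([-0.00057672,  0.00142551, -0.00173487, -0.00165904,  0.0004445 ,
       -0.0004194 ]), 'joint_torque': array([ 1.31286055e-03, -5.15103436e+01, -3.67313540e+01, -3.24504290e-04,
        1.27780612e-02,  1.51359143e-05]), 'tool_pos': array([ 0.24369517, -0.62868147,  0.22996514]), 'tcp_rot': array([-3.08588556e+00, -5.77066529e-01,  5.30941320e-04]), 'wrist_force': array([ 0.84379908,  0.11470256, -0.78758598]), 'torque': array([-0.01464002, -0.01205084,  0.0194686 ]), 'grip_force': 0.0, 'width': 1.0006068319642651}
scene 56.98243048803911 316.436587517054 252.04833215070857 [[0.8584911401815114, 0.5124528014764578, -0.019623671643673873, -0.5294595678851537], [0.3018760003140833, -0.5359134198874722, -0.788459058429089, -0.15220432278764182], [-0.4145646423227867, 0.6709612005499604, -0.6147741249372294, 1.4998323689952553], [0.0, 0.0, 0.0, 1.0]]
top 42.75973448821321 324.1026507363083 240.2621601495464 [[-0.012857867183499967, -0.9997850484098815, 0.01626444673335387, -0.009729097425328579], [-0.991717008642831, 0.010671842950616196, -0.12799799426769218, 0.5961322065872098], [0.1277969092740754, -0.017775509671680744, -0.9916410546341379, 1.4064102710726136], [0.0, 0.0, 0.0, 1.0]]
wrist 67.35888911165837 316.35252353069643 236.44687637078354 [[0.3609246551791464, -0.932592957405139, -0.0019414124118263118, -0.6743628032976092], [-0.8950709167651981, -0.3469862423540955, 0.28008677508603363, -0.03600063321525244], [-0.26188059730519103, -0.09935252093089302, -0.9599727232269438, 0.37981882762061087], [0.0, 0.0, 0.0, 1.0]]
```

View pics/a_top.png

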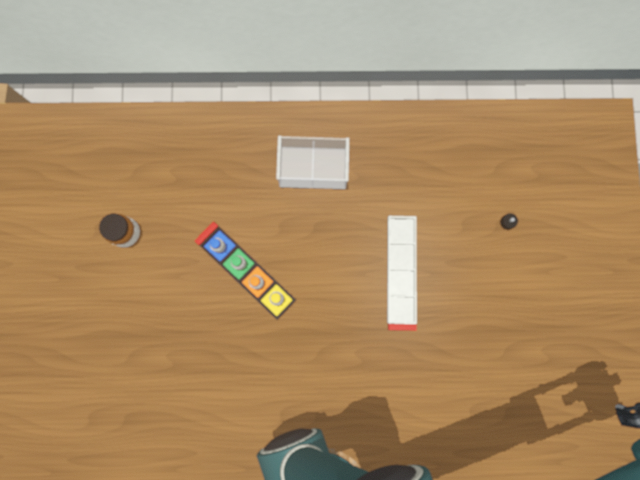

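View pics/a_scene.png

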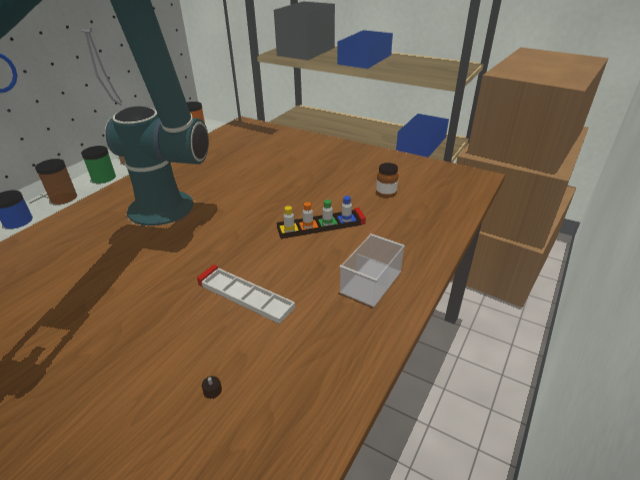

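Top view: the black rack's red end is at (207,233), then blue, green, orange and yellow. The white rack's red end is at (402,326). The targets are therefore blue at +94.5, green at +31.5, orange at -31.5 and yellow at -94.5. Next I'll measure from both views.

```bash
cat > h.py <<'E'
import numpy as np, cv2
from scipy.optimize import least_squares
from scipy.spatial.transform import Rotation as R
from workcell import bot
def proj(p,X):
    X=np.atleast_2d(X); f=240/np.tan(np.radians(p["vfov"]/2)); W=np.array(p["world_to_cam"])
    c=X@W[:3,:3].T+W[:3,3]; return np.c_[f*c[:,0]/c[:,2]+p["cx"],f*c[:,1]/c[:,2]+p["cy"]]
a=np.linspace(0,2*np.pi,24,endpoint=False); ring=lambda r,z:np.c_[r*np.cos(a),r*np.sin(a),0*a+z]
BOT=np.r_[ring(.016,0),ring(.016,.054),ring(.0115,.080)]
def bb(uv): return np.r_[uv.min(0),uv.max(0)]
def rack(v):  # x,y,yaw,z of rim -> outer rim corners, row ends incl. red block excluded
    c,s=np.cos(v[2]),np.sin(v[2]); L=np.array([[-.128,-.033],[.128,-.033],[.128,.033],[-.128,.033]])
    return np.c_[L@np.array([[c,s],[-s,c]])+v[:2],np.full(4,v[3])]
def plan(xy,z,axis):
    """tool-axis shift (units of .05) to world target, and spin (units .1) so tool y lies along world angle axis"""
    s=bot.read_state(); M=R.from_rotvec(s["tcp_rot"]).as_matrix()
    d=M.T@(np.array([*xy,z])-s["tool_pos"])/.05
    cur=np.arctan2(M[1,1],M[0,1]); da=(axis-cur+np.pi/2)%np.pi-np.pi/2
    print("pos",s["tool_pos"].round(4),"tilt",M[:,2].round(3),"yang",round(cur,3),"shift",d.round(2),"spin",round(-da/.1,2),"q",s["q"].round(2),"w",round(s["width"],3),"t",round(s["time"],2))
E
python3 - <<'E'
from h import *
P={n:bot.read_camera(n) for n in("top","scene")}
for b in("blue","green","orange","yellow"):
    D={}
    for n,p in P.items():
        r=bot.regions_of(b+"_bottle",p)
        if r: D[n]=r[0]["bbox"]; print(b,n,round(r[0]["score"],2),r[0]["bbox"])
    f=lambda v:np.concatenate([bb(proj(P[n],BOT+v))-np.array(D[n])-[-0.0,0,0,0] for n in D])
    s=least_squares(f,[.55,.2,.0],loss="soft_l1"); print("  pos",s.x.round(4),"res",f(s.x).round(1))
for k in("old_rack","new_rack"):
    for n,p in P.items():
        r=bot.regions_of(k,p)
        if r:
            m=r[0]["mask"].astype(np.uint8); c=max(cv2.findContours(m,0,2)[0],key=cv2.contourArea)
            print(k,n,round(r[0]["score"],2),r[0]["bbox"],cv2.approxPolyDP(c,4,True)[:,0].tolist())
for k in("blue_pad","green_pad","orange_pad","yellow_pad"):
    r=bot.look_for(k,P["top"]); print(k,r[:1])
vis=[]
p=P["top"]["pixels"]; i1=cv2.resize(p[200:340,180:430],None,fx=3.2,fy=3.2,interpolation=2)
cv2.imwrite("pics/b.png",i1[:,:,::-1])
p=P["scene"]["pixels"]; i1=cv2.resize(p[190:330,180:380],None,fx=4,fy=4,interpolation=2)
cv2.imwrite("pics/c.png",i1[:,:,::-1])
E
```

```text
blue scene 0.8 [340.7, 197.3, 350.8, 221.8]
  pos [ 0.5473  0.3083 -0.0508] res [ 0.1 -0.1 -0.1  0.1]
green top 0.52 [227.5, 254.2, 246.9, 269.1]
green scene 0.8 [321.2, 199.5, 334.7, 225.6]
  pos [0.5479 0.1877 0.0055] res [ 1.4 -0.4 -1.4  0.4  1.7 -0.3 -1.4  0.3]
orange top 0.66 [248.8, 276.8, 268.4, 292.4]
orange scene 0.75 [302.6, 203.5, 312.2, 231.6]
  pos [ 0.4954  0.1421 -0.0042] res [ 0.3 -0.2 -3.5 -0.9 -1.9  0.9 -0.6 -0.6]
yellow top 0.58 [271.3, 291.3, 285.5, 306.0]
yellow scene 0.51 [285.1, 202.9, 294.8, 234.5]
  pos [0.4615 0.0924 0.006 ] res [-0.9 -0.5 -0.1 -0.7 -2.8  3.4 -1.  -1.2]
old_rack top 0.81 [197.1, 219.4, 295.5, 320.0] [[213, 222], [196, 242], [278, 318], [294, 298]]
old_rack scene 0.95 [280.1, 207.5, 365.0, 240.7] [[366, 219], [355, 208], [351, 222], [341, 222], [336, 212], [334, 224], [321, 226], [321, 217], [315, 216], [313, 229], [302, 230], [298, 219], [296, 231], [283, 232], [282, 223], [277, 230], [284, 239], [359, 226]]
new_rack top 0.94 [388.5, 215.7, 420.8, 331.6] [[390, 216], [388, 328], [415, 330], [416, 220]]
new_rack scene 0.68 [196.7, 266.9, 295.4, 322.7] [[197, 278], [198, 284], [277, 322], [294, 306], [216, 266]]
blue_pad [{'bbox': [208.7, 232.6, 236.0, 259.3], 'score': 0.78}]
green_pad [{'bbox': [227.7, 248.4, 252.0, 280.3], 'score': 0.63}]
orange_pad [{'bbox': [242.8, 270.7, 272.0, 294.1], 'score': 0.65}]
yellow_pad [{'bbox': [262.2, 288.5, 292.6, 310.2], 'score': 0.77}]
```

View pics/b.png

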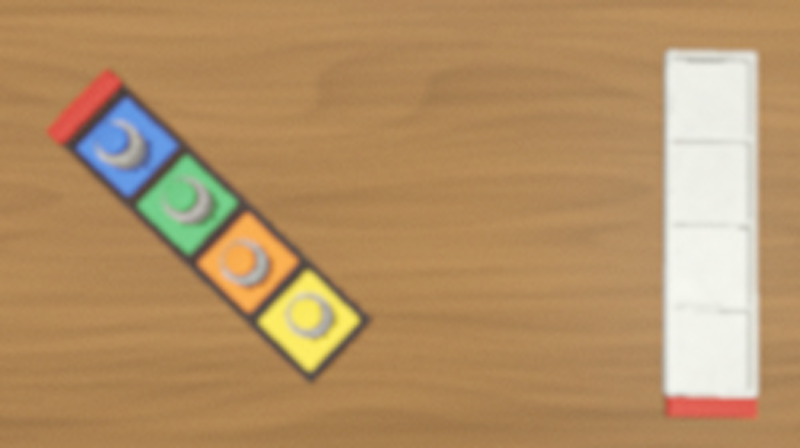

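View pics/c.png

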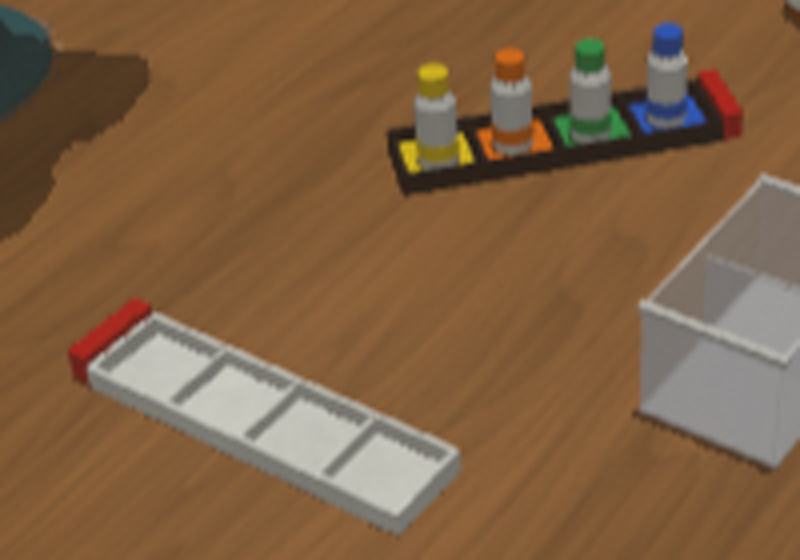

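The crops show the cap discs and rim corners clearly. In crop b, the caps are blue (117,138), green (183,195), orange (240,260) and yellow (307,315), and the white rim corners are (667,51), (757,51), (757,398) and (667,398). I'll triangulate these against the matching points in the scene crop.

Run:
```python
from h import *
P={n:bot.read_camera(n) for n in("top","scene")}
T=lambda u:(np.array(u)+.5)/3.2-.5+[180,200]
S=lambda u:(np.array(u)+.5)/4-.5+[180,190]
tri=lambda t,s:least_squares(lambda X:np.r_[(proj(P["top"],X)-T(t)).ravel(),(proj(P["scene"],X)-S(s)).ravel()],[.5,.1,.05])
for b,t,s in[("blue",(117,138),(668,32)),("green",(183,195),(590,47)),("orange",(240,260),(510,56)),("yellow",(307,315),(433,71))]:
    r=tri(t,s); print(b,r.x.round(4),r.fun.round(1))
# racks: corner idx ; (-x is red)
def fit(name,tp,sc,v0):
    f=lambda v:np.r_[(proj(P["top"],rack(v)[list(tp)])-[T(u) for u in tp.values()]).ravel(),(proj(P["scene"],rack(v)[list(sc)])-[S(u) for u in sc.values()]).ravel()]
    s=least_squares(f,v0,loss="soft_l1"); v=s.x; print(name,v.round(4),f(v).round(1))
    for k in(-.0945,-.0315,.0315,.0945): print("   ",k,(v[:2]+k*np.array([np.cos(v[2]),np.sin(v[2])])).round(4))
fit("new",{0:(757,398),1:(757,51),2:(667,51),3:(667,398)},{0:(90,372),1:(397,520),2:(460,452),3:(158,313)},[.5,-.1,0,.018])
# top view old: image right=-y, up=+x; row dir from red: image down-right => world (-x,-y)
fit("old",{1:(311,380),2:(370,319),3:(122,92),0:(70,143)},{1:(388,131),2:(405,178)},[.53,.2,-2.4,.018])
```

```text
blue [0.5874 0.2295 0.0872] [-0.3 -0.4 -0.6  0.1]
green [0.5461 0.1825 0.0868] [-0.2 -0.3 -0.4  0.1]
orange [0.4996 0.1422 0.0867] [-0.2 -0.2 -0.4  0.1]
yellow [0.4606 0.0953 0.0872] [-0.3 -0.3 -0.6  0.1]
new [ 0.5282 -0.2019 -0.032   0.0158] [-0.5 -0.8 -0.5  0.6  0.3  0.  -0.3 -1.3 -1.1 -0.5  0.  -0.2  0.   0.2
 -1.   0.5]
    -0.0945 [ 0.4337 -0.1989]
    -0.0315 [ 0.4967 -0.2009]
    0.0315 [ 0.5597 -0.2029]
    0.0945 [ 0.6226 -0.2049]
old [ 0.5255  0.1665 -2.3397  0.0159] [-0.5  0.8  0.5 -0.6  0.6 -3.3 -2.6  0.6 -0.3  0.2 -0.3  0.2]
    -0.0945 [0.5912 0.2344]
    -0.0315 [0.5474 0.1891]
    0.0315 [0.5036 0.1438]
    0.0945 [0.4598 0.0986]
```

```bash
python3 -c "
from h import *
plan((.4602,.0965),.15,-.765)"
```

```text
pos [ 0.244  -0.6294  0.2313] tilt [-0.  0. -1.] yang -1.201 shift [  9.28 -11.97   1.63] spin -4.36 q [-1.24  0.26  1.6  -0.    1.27 -0.04] w 1.001 t 1.15
```

```bash
python3 -m creep '[[0.62,-0.8,0.1,0,1],[0.62,-0.8,0.1,0,1],[0.62,-0.8,0.1,0,1],[0.62,-0.8,0.1,0,1],[0.62,-0.8,0.1,0,1],[0.62,-0.8,0.1,0,1],[0.62,-0.8,0.1,0,1],[0.62,-0.8,0.1,0,1],[0.62,-0.8,0.1,0,1],[0.62,-0.8,0.1,0,1],[0.62,-0.8,0.1,0,1],[0.62,-0.8,0.1,0,1],[0.62,-0.8,0.1,0,1],[0.62,-0.8,0.1,0,1],[0.6,-0.77,0.1,0,1],[0,0,0,-0.87,1],[0,0,0,-0.87,1],[0,0,0,-0.87,1],[0,0,0,-0.87,1],[0,0,0,-0.87,1]]' 30
python3 - <<'E'
from h import *
plan((.4602,.0965),.13,-.765)
p=bot.read_camera("wrist"); cv2.imwrite("pics/w1.png",p["pixels"][:,:,::-1])
for b,X in dict(blue=[.5874,.2295,.087],green=[.5461,.1825,.087],orange=[.4996,.1422,.087],yellow=[.4606,.0953,.087]).items(): print(b,proj(p,X).round(0))
E
```

```text
time: 3.65
tool_pos: [0.4604, 0.0964, 0.1565]
tcp_rot: [2.889, 1.235, 0.001]
wrist_force: [0.4, -0.0, -0.1]
width: 1.0
grip_force: 0.0
pos [0.4604 0.0964 0.1565] tilt [ 0.  0. -1.] yang -0.763 shift [-0.   -0.    0.53] spin 0.02 q [ 0.15 -0.07  2.11  0.    1.1   0.92] w 1.0 t 3.65
blue [[ 315. -114.]]
green [[320.  32.]]
orange [[310. 151.]]
yellow [[317. 252.]]
```

View pics/w1.png

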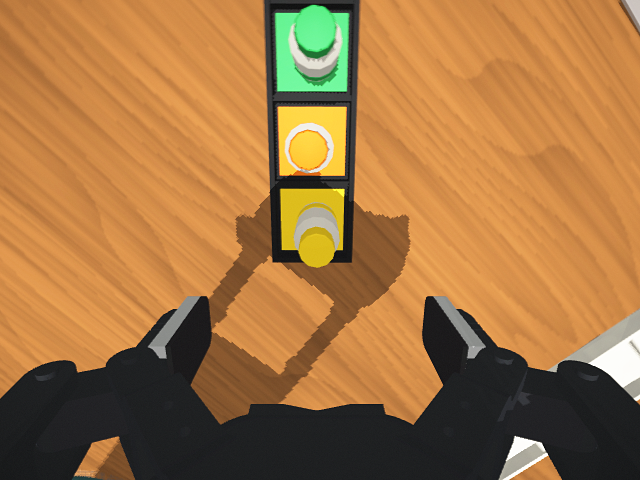

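The wrist view matches the predictions: green cap (316,30), orange (309,150), yellow (317,247). I'll descend and grip yellow.

```bash
python3 -m creep '[[0.02,0,0.6,0,1],[0.02,0,0.6,0,1],[0,0,0.6,0,1],[0,0,0.5,0,1],[0,0,0.33,0,1],[0,0,0,0,0.6],[0,0,0,0,0.2],[0,0,0,0,0],[0,0,0,0,0],[0,0,0,0,0],[0,0,0,0,0],[0,0,0,0,0]]' 30
python3 -c "
from h import *
plan((.4602,.0965),.024,-.765)"
```

```text
time: 5.2
tool_pos: [0.4629, 0.0981, 0.026]
tcp_rot: [2.89, 1.23, 0.004]
wrist_force: [-0.9, 0.5, 6.5]
width: 0.367
grip_force: 30.2
pos [0.4629 0.0981 0.026 ] tilt [ 0.002  0.    -1.   ] yang -0.766 shift [-0.06 -0.02  0.04] spin -0.01 q [0.16 0.11 2.21 0.   0.82 0.92] w 0.367 t 5.2
```

```bash
python3 -m creep '[[0,0,-0.3,0,0],[0,0,-0.6,0,0],[0,0,-0.7,0,0],[0,0,-0.4,0,0],[-0.59,0.46,0,0,0],[-0.59,0.46,0,0,0],[-0.59,0.46,0,0,0],[-0.59,0.46,0,0,0],[-0.59,0.46,0,0,0],[-0.59,0.46,0,0,0],[-0.59,0.46,0,0,0],[-0.56,0.47,0,0,0],[0,0,0,1,0],[0,0,0,1,0],[0,0,0,1,0],[0,0,0,1,0],[0,0,0,1,0],[0,0,0,1,0],[0,0,0,1,0],[0,0,0,1,0]]'
python3 - <<'E'
from h import *
plan((.4337,-.1989),.023,1.539)
p=bot.read_camera("wrist"); cv2.imwrite("pics/w2.png",p["pixels"][:,:,::-1])
v=[.5282,-.2019,-.032,.018]; print(proj(p,rack(v)).round(0).tolist())
E
```

```text
time: 7.7
tool_pos: [0.4319, -0.199, 0.1254]
tcp_rot: [3.141, 0.002, 0.0]
wrist_force: [-0.2, -0.5, -1.2]
width: 0.366
grip_force: 29.9
pos [ 0.4319 -0.199   0.1254] tilt [ 0. -0. -1.] yang -1.569 shift [ 0.04 -0.    2.05] spin 0.33 q [-0.48 -0.02  2.13 -0.    1.03  1.09] w 0.366 t 7.7
[[358.0, 276.0], [389.0, -155.0], [269.0, -160.0], [270.0, 274.0]]
```

View pics/w2.png

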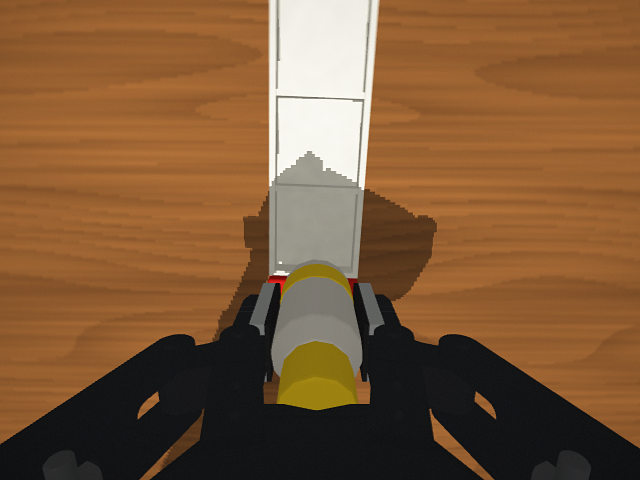

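White rack edges at row 274 run from x=270 to 357, which matches the fit. I'll lower and release.

```bash
python3 -m creep '[[0.04,0,0.3,0.33,0],[0,0,0.5,0,0],[0,0,0.5,0,0],[0,0,0.4,0,0],[0,0,0.2,0,0],[0,0,0.12,0,0],[0,0,0,0,0],[0,0,0,0,0]]'
python3 -c "
from h import *
plan((.4337,-.1989),.023,1.539)"
```

```text
time: 8.75
tool_pos: [0.4347, -0.1994, 0.0245]
tcp_rot: [3.141, -0.044, 0.002]
wrist_force: [0.7, 0.2, -0.3]
width: 0.366
grip_force: 29.9
pos [ 0.4347 -0.1994  0.0245] tilt [ 0.001 -0.001 -1.   ] yang -1.599 shift [-0.02 -0.01  0.03] spin 0.04 q [-0.48  0.13  2.2   0.    0.82  1.12] w 0.366 t 8.75
```

```bash
python3 -m creep '[[0,0,0.03,0,0],[0,0,0,0,0],[0,0,0,0,0.5],[0,0,0,0,0.7],[0,0,0,0,1],[0,0,0,0,1],[0,0,0,0,1],[0,0,-0.3,0,1],[0,0,-0.6,0,1],[0,0,-0.8,0,1],[0,0,-0.4,0,1],[0,0,0,-1,1],[0,0,0,-1,1],[0,0,0,-1,1],[0,0,0,-1,1],[0,0,0,-1,1],[0,0,0,-1,1],[0,0,0,-1,1],[0,0,0,-1,1],[0,0,0,-0.35,1]]'
python3 - <<'E'
from h import *
plan((.4998,.1424),.130,-.765)
p=bot.read_camera("wrist"); cv2.imwrite("pics/w3.png",p["pixels"][:,:,::-1])
t=bot.read_camera("top"); cv2.imwrite("pics/t3.png",cv2.resize(t["pixels"][200:340,180:430],None,fx=3.2,fy=3.2,interpolation=2)[:,:,::-1])
E
```

```text
time: 11.25
tool_pos: [0.4343, -0.1992, 0.1283]
tcp_rot: [2.888, 1.234, 0.001]
wrist_force: [0.6, -0.9, -0.5]
width: 0.999
grip_force: 0.0
pos [ 0.4343 -0.1992  0.1283] tilt [ 0.001 -0.001 -1.   ] yang -0.763 shift [ 5.84 -3.78 -0.04] spin 0.02 q [-0.48 -0.02  2.12  0.    1.04  0.28] w 0.999 t 11.25
```

View pics/w3.png

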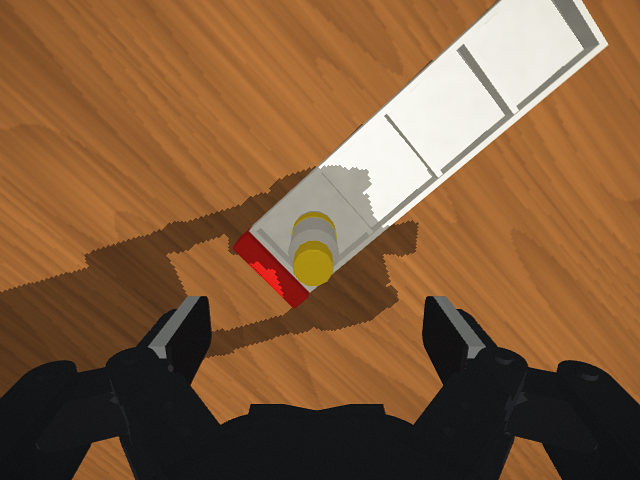

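Yellow stands in its pocket, with its foot near (313,215). Next is orange.

```bash
python3 -m creep '[[0.73,-0.47,0,0,1],[0.73,-0.47,0,0,1],[0.73,-0.47,0,0,1],[0.73,-0.47,0,0,1],[0.73,-0.47,0,0,1],[0.73,-0.47,0,0,1],[0.73,-0.48,0,0,1],[0.73,-0.48,0,0,1],[0,0,0.4,0,1],[0,0,0.6,0,1],[0,0,0.5,0,1],[0,0,0.35,0,1],[0,0,0.2,0,1],[0,0,0,0,0.6],[0,0,0,0,0.2],[0,0,0,0,0],[0,0,0,0,0],[0,0,0,0,0],[0,0,0,0,0],[0,0,0,0,0]]' 30
python3 -c "
from h import *
plan((.4967,-.2009),.13,-.765)"
```

```text
time: 13.85
tool_pos: [0.5006, 0.1427, 0.0259]
tcp_rot: [2.889, 1.233, 0.003]
wrist_force: [0.6, -0.2, 6.3]
width: 0.364
grip_force: 30.2
pos [0.5006 0.1427 0.0259] tilt [ 0.002  0.    -1.   ] yang -0.764 shift [-5.01  4.7  -2.09] spin 0.01 q [ 0.23  0.2   2.11 -0.    0.83  0.99] w 0.364 t 13.85
```

```bash
python3 -m creep '[[0,0,-0.3,0,0],[0,0,-0.6,0,0],[0,0,-0.8,0,0],[0,0,-0.4,0,0],[-0.63,0.59,0,0,0],[-0.63,0.59,0,0,0],[-0.63,0.59,0,0,0],[-0.63,0.59,0,0,0],[-0.63,0.59,0,0,0],[-0.63,0.59,0,0,0],[-0.63,0.58,0,0,0],[-0.6,0.58,0,0,0],[0,0,0,1,0],[0,0,0,1,0],[0,0,0,1,0],[0,0,0,1,0],[0,0,0,1,0],[0,0,0,1,0],[0,0,0,1,0],[0,0,0,1,0]]'
python3 -c "
from h import *
plan((.4967,-.2009),.023,1.539)"
```

```text
time: 16.35
tool_pos: [0.4957, -0.2008, 0.1302]
tcp_rot: [-3.141, -0.005, 0.0]
wrist_force: [0.5, 0.6, -1.0]
width: 0.365
grip_force: 29.9
pos [ 0.4957 -0.2008  0.1302] tilt [-0.  0. -1.] yang -1.567 shift [0.02 0.   2.14] spin 0.35 q [-0.43  0.09  2.01  0.    1.05  1.14] w 0.365 t 16.35
```

```bash
python3 -m creep '[[0.02,0,0.4,0.35,0],[0,0,0.6,0,0],[0,0,0.5,0,0],[0,0,0.35,0,0],[0,0,0.2,0,0],[0,0,0.09,0,0],[0,0,0,0,0],[0,0,0,0,0],[0,0,0,0,0.5],[0,0,0,0,0.7],[0,0,0,0,1],[0,0,0,0,1],[0,0,0,0,1],[0,0,-0.3,0,1],[0,0,-0.6,0,1],[0,0,-0.8,0,1],[0,0,-0.4,0,1]]'
python3 -m creep '[[0,0,0,-1,1],[0,0,0,-1,1],[0,0,0,-1,1],[0,0,0,-1,1],[0,0,0,-1,1],[0,0,0,-1,1],[0,0,0,-1,1],[0,0,0,-1,1],[0,0,0,-0.35,1]]'
python3 - <<'E'
from h import *
plan((.5461,.1830),.130,-.765)
p=bot.read_camera("wrist"); cv2.imwrite("pics/w4.png",p["pixels"][:,:,::-1])
E
```

```text
time: 18.48
tool_pos: [0.4986, -0.2017, 0.1315]
tcp_rot: [3.139, -0.044, 0.007]
wrist_force: [0.7, 0.1, -0.0]
width: 0.997
grip_force: 0.0
time: 19.6
tool_pos: [0.4973, -0.2011, 0.1288]
tcp_rot: [2.888, 1.234, 0.001]
wrist_force: [0.5, -0.2, -0.2]
width: 0.999
grip_force: 0.0
pos [ 0.4973 -0.2011  0.1288] tilt [ 0.001 -0.    -1.   ] yang -0.763 shift [ 6.23 -4.6  -0.03] spin 0.02 q [-0.43  0.09  2.01  0.    1.04  0.33] w 0.999 t 19.6
```

View pics/w4.png

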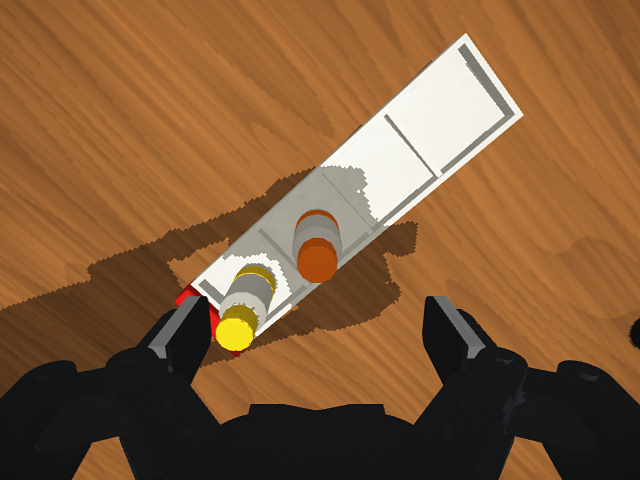

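Yellow and orange both stand in the right pockets. Green is next.

```bash
python3 -m creep '[[0.69,-0.51,0,0,1],[0.69,-0.51,0,0,1],[0.69,-0.51,0,0,1],[0.69,-0.51,0,0,1],[0.69,-0.51,0,0,1],[0.69,-0.51,0,0,1],[0.69,-0.51,0,0,1],[0.7,-0.51,0,0,1],[0.7,-0.52,0,0,1],[0,0,0.4,0,1],[0,0,0.6,0,1],[0,0,0.5,0,1],[0,0,0.35,0,1],[0,0,0.2,0,1],[0,0,0,0,0.6],[0,0,0,0,0.2],[0,0,0,0,0],[0,0,0,0,0],[0,0,0,0,0],[0,0,0,0,0]]' 30
python3 -c "
from h import *
plan((.5597,-.2029),.13,-.765)"
```

```text
time: 22.15
tool_pos: [0.5474, 0.1835, 0.0265]
tcp_rot: [2.889, 1.233, 0.003]
wrist_force: [-0.1, 0.2, 5.8]
width: 0.367
grip_force: 30.3
pos [0.5474 0.1835 0.0265] tilt [ 0.002  0.001 -1.   ] yang -0.764 shift [-5.41  5.52 -2.07] spin 0.01 q [0.28 0.29 1.99 0.   0.86 1.04] w 0.367 t 22.15
```

```bash
python3 -m creep '[[0,0,-0.3,0,0],[0,0,-0.6,0,0],[0,0,-0.8,0,0],[0,0,-0.4,0,0],[-0.6,0.61,0,0,0],[-0.6,0.61,0,0,0],[-0.6,0.61,0,0,0],[-0.6,0.61,0,0,0],[-0.6,0.61,0,0,0],[-0.6,0.61,0,0,0],[-0.6,0.62,0,0,0],[-0.6,0.62,0,0,0],[-0.59,0.62,0,0,0],[0,0,0,1,0],[0,0,0,1,0],[0,0,0,1,0],[0,0,0,1,0],[0,0,0,1,0],[0,0,0,1,0],[0,0,0,1,0]]'
python3 -c "
from h import *
plan((.5597,-.2029),.0235,1.539)"
```

```text
time: 24.65
tool_pos: [0.5586, -0.2022, 0.1297]
tcp_rot: [-3.137, -0.163, 0.002]
wrist_force: [0.4, -0.2, 0.1]
width: 0.363
grip_force: 29.9
pos [ 0.5586 -0.2022  0.1297] tilt [-0.001  0.001 -1.   ] yang -1.467 shift [0.02 0.02 2.12] spin 1.35 q [-0.39  0.2   1.88 -0.    1.06  1.08] w 0.363 t 24.65
```

```bash
python3 -m creep '[[0,0,0,1,0],[0.02,0.02,0.4,0.35,0],[0,0,0.6,0,0],[0,0,0.5,0,0],[0,0,0.35,0,0],[0,0,0.2,0,0],[0,0,0.07,0,0],[0,0,0,0,0],[0,0,0,0,0],[0,0,0,0,0.5],[0,0,0,0,0.7],[0,0,0,0,1],[0,0,0,0,1],[0,0,0,0,1],[0,0,-0.3,0,1],[0,0,-0.6,0,1],[0,0,-0.8,0,1],[0,0,-0.4,0,1]]'
python3 -m creep '[[0,0,0,-1,1],[0,0,0,-1,1],[0,0,0,-1,1],[0,0,0,-1,1],[0,0,0,-1,1],[0,0,0,-1,1],[0,0,0,-1,1],[0,0,0,-1,1],[0,0,0,-0.35,1]]'
python3 - <<'E'
from h import *
plan((.5874,.2300),.130,-.765)
p=bot.read_camera("wrist"); cv2.imwrite("pics/w5.png",p["pixels"][:,:,::-1])
E
```

```text
time: 26.9
tool_pos: [0.562, -0.2041, 0.133]
tcp_rot: [3.139, -0.044, 0.007]
wrist_force: [-0.5, -0.7, 0.1]
width: 1.002
grip_force: 0.0
time: 28.02
tool_pos: [0.56, -0.2033, 0.1292]
tcp_rot: [-2.889, -1.234, 0.0]
wrist_force: [-0.4, 0.5, 0.0]
width: 1.001
grip_force: 0.0
pos [ 0.56   -0.2033  0.1292] tilt [-0.  0. -1.] yang -0.763 shift [ 6.64 -5.59 -0.01] spin 0.02 q [-0.39  0.2   1.88 -0.    1.06  0.37] w 1.001 t 28.02
```

View pics/w5.png

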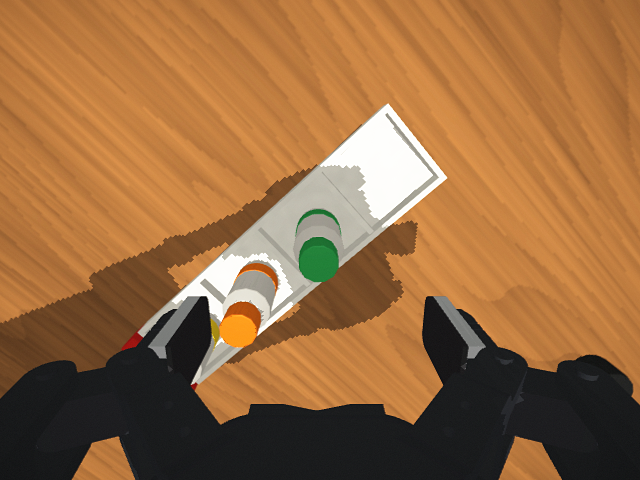

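Three stand in their pockets. Blue is the last.

```bash
python3 -m creep '[[0.74,-0.62,0,0,1],[0.74,-0.62,0,0,1],[0.74,-0.62,0,0,1],[0.74,-0.62,0,0,1],[0.74,-0.62,0,0,1],[0.74,-0.62,0,0,1],[0.74,-0.62,0,0,1],[0.73,-0.62,0,0,1],[0.73,-0.63,0,0,1],[0,0,0.4,0,1],[0,0,0.6,0,1],[0,0,0.5,0,1],[0,0,0.35,0,1],[0,0,0.2,0,1],[0,0,0,0,0.6],[0,0,0,0,0.2],[0,0,0,0,0],[0,0,0,0,0],[0,0,0,0,0],[0,0,0,0,0]]' 30
python3 -c "
from h import *
plan((.6226,-.2049),.13,-.765)"
```

```text
time: 30.58
tool_pos: [0.5892, 0.2301, 0.0281]
tcp_rot: [2.889, 1.233, 0.004]
wrist_force: [-1.1, -1.0, 6.5]
width: 0.366
grip_force: 30.4
pos [0.5892 0.2301 0.0281] tilt [ 0.002  0.001 -1.   ] yang -0.764 shift [-5.82  6.5  -2.04] spin 0.01 q [0.33 0.38 1.86 0.   0.9  1.1 ] w 0.366 t 30.57
```

```bash
python3 -m creep '[[0,0,-0.3,0,0],[0,0,-0.6,0,0],[0,0,-0.8,0,0],[0,0,-0.4,0,0],[-0.65,0.72,0,0,0],[-0.65,0.72,0,0,0],[-0.65,0.72,0,0,0],[-0.65,0.72,0,0,0],[-0.65,0.72,0,0,0],[-0.65,0.72,0,0,0],[-0.65,0.72,0,0,0],[-0.65,0.73,0,0,0],[-0.62,0.73,0,0,0],[0,0,0,1,0],[0,0,0,1,0],[0,0,0,1,0],[0,0,0,1,0],[0,0,0,1,0],[0,0,0,1,0],[0,0,0,1,0]]'
python3 -c "
from h import *
plan((.6226,-.2049),.0245,1.539)"
```

```text
time: 33.08
tool_pos: [0.6208, -0.2051, 0.1311]
tcp_rot: [-3.137, -0.162, 0.002]
wrist_force: [0.8, -0.8, -1.0]
width: 0.366
grip_force: 30.0
pos [ 0.6208 -0.2051  0.1311] tilt [-0.001  0.    -1.   ] yang -1.467 shift [0.04 0.   2.13] spin 1.35 q [-0.36  0.3   1.75 -0.    1.09  1.11] w 0.366 t 33.08
```

```bash
python3 -m creep '[[0,0,0,1,0],[0.04,0,0.4,0.35,0],[0,0,0.6,0,0],[0,0,0.5,0,0],[0,0,0.35,0,0],[0,0,0.2,0,0],[0,0,0.08,0,0],[0,0,0,0,0],[0,0,0,0,0],[0,0,0,0,0.5],[0,0,0,0,0.7],[0,0,0,0,1],[0,0,0,0,1],[0,0,0,0,1],[0,0,-0.3,0,1],[0,0,-0.6,0,1],[0,0,-0.8,0,1],[0,0,-0.6,0,1],[0,0,-0.6,0,1],[0,0,0,0,1]]'
python3 - <<'E'
from h import *
p=bot.read_camera("scene"); cv2.imwrite("pics/s6.png",cv2.resize(p["pixels"][150:410,130:450],None,fx=2.3,fy=2.3,interpolation=2)[:,:,::-1])
p=bot.read_camera("top")
p2=bot.read_camera("wrist"); cv2.imwrite("pics/w6.png",p2["pixels"][:,:,::-1])
for k in("breeder_box","airstone","amber_jar"): print(k,[r["bbox"] for r in bot.look_for(k,p)[:1]])
E
```

```text
time: 35.58
tool_pos: [0.6261, -0.2062, 0.1753]
tcp_rot: [3.139, -0.044, 0.012]
wrist_force: [1.0, 0.0, -0.8]
width: 0.999
grip_force: 0.0
breeder_box [[277.9, 135.5, 351.9, 192.5]]
airstone [[496.4, 211.6, 520.1, 232.5]]
amber_jar [[98.6, 218.3, 141.6, 248.7]]
```

View pics/s6.png

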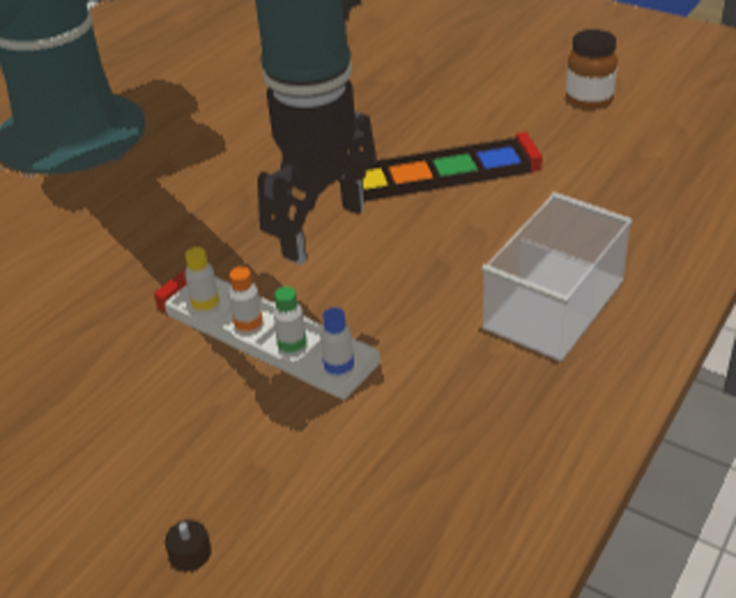

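View pics/w6.png

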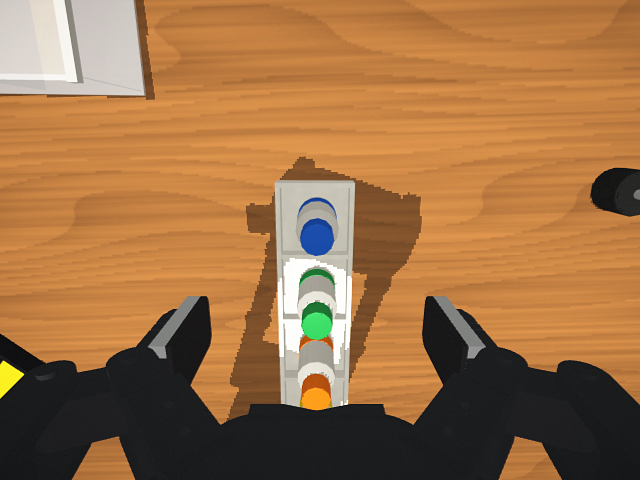

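All four stand upright, one to a pocket. From the red end they are yellow, orange, green, blue, and the bystanders have not moved.

```bash
python3 -c "
from workcell import bot
print(bot.finish_job())"
```

```text
the job is handed in; nothing more can be done
None
```

The four bottles stand upright and released in the white rack in reverse order (yellow next to red, then orange, green, blue), the breeder box, airstone and amber jar look unmoved in the pictures, and the job was handed in at about 36 s.

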